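# Put the runner away and shut the hardware drawer

### The arm

A 6-joint arm with a two-finger parallel gripper is mounted at the origin on the work surface. World frame = base frame: x ahead of the robot, y to its left, z up, the work surface at z = 0. Lengths are in m, angles in degrees, forces in N, time in s.
With the tool pointing down it reaches from about 0.25 to 0.775 m from the base axis. Payload 8.9 kg.
Tool frame: the origin (TCP) lies where the fingers leave the gripper's body, on its centre line; the fingertips stand 73 mm ahead of it and the grasp point (between the pads) lies 54 mm ahead of it (bot.finger_overhang is the distance from the TCP to the fingertips, in m); z points along the fingers, y is the line along which they close (so a half turn about z gives the same grasp; the last joint's range is limited). The gripper opens to 85 mm and grips with 20 to 120 N. Pads are 22 mm wide; open, the fingers measure 114 mm over their backs; the gripper's body (76 mm by 85 mm) begins 54 mm behind the grasp point. The pads swing forward as they close: fully open they stand 13 mm farther back than shut.
Start: joints at [60.831, 16.656, -8.789, 64.555, 0, 82.019], TCP at [0.19, 0.49, 0.304] pointing down, gripper open.
Joint ranges: [-144.48, 144.48], [-52.06, 99.96], [-74.48, 78.29], [-112.23, 115.85], [-86.99, 84.42], [-180, 180]. Speed limits (degrees/s): [127.2, 127.2, 159.86, 180, 180, 180].

### API

Orientations are given as a 3x3 rotation matrix whose columns are the frame's x, y, z axes.
In Python, from rig import bot gives the robot as it stands. The module is installed in compiled form; this text tells all that it offers.
- The arm moves only by the tool drive_tool, never from a script. Its argument "plan" is text: rows parted by semicolons, each of 5 numbers parted by spaces: the closure, from -1 (fully open) to 1 (shut), then the shift along the tool's x, y, z each as a share of 40 mm, from -1 to 1, then the turn about the tool's z as a share of 0.1 rad, from -1 to 1. A call has 1 to 20 rows; each row shifts and turns the commanded pose from where the row before left it, along the tool's axes as they then stand; what a row does not reach is not made up. A row lasts 1/10 s, in which the tool goes at most 50 mm and 8.59 degrees, less where a joint would pass 70% of its speed; a pose out of reach is approached as far as the arm can. A call with a number of a shift or a turn outside -1 to 1 is refused whole. A call with a gripper value outside its range is refused whole. The fingers move at their own pace and stop on an object; "squeeze" is the grip in N (left out, the last holds). Time passes only in rows, so rows that do not move let the fingers close. It gives the time, the measured TCP pose, the force, the opening and the grip force at its end, in the units of the state.
- bot.sense(): the state, without advancing time (a new reading comes with each control period).
- bot.read_camera(name): name is "scene" or "top" or "wrist"; returns a dict with "pixels" (384x512x3 uint8, red, green, blue), "K" (3x3 intrinsics, pixels), "R" (3x3) and "t" (3): a world point X has camera coordinates R X + t. Camera axes: x right, y down, z forward; pixel columns grow to the right and rows downward; lengths in m; the calibration is good to about 2 mm. A picture is of the moment at which its call begins. There is no depth.
- bot.job_done(): hands the job in; it is judged then, once.
The state is a dict: "time": time; "qpos": joint angles; "qvel": joint speeds; "joint_efforts": joint torques, N m; "tcp_pos": TCP position; "tool_rot": TCP orientation; "force": force on the tool from outside, world axes, zero at the start; "torque": the same for the moment, N m; "finger_gap": opening from 0.0 (shut) to 1.0 (fully open); "finger_force": force on a finger pad.
Only numpy, scipy, OpenCV 4.12 (cv2) and the standard library are available. Lean on these libraries where they do the work, as an engineer would, in place of code of your own. Each camera call takes 0.05 s, during which the arm holds its last target. There are 200 camera calls.

### The job

Lay the long steel drawer runner flat in the empty front tray of the open hardware drawer; set it down, do not let it drop. Then push the drawer home until it snaps over its catch and stays fully shut, and leave everything else where it is.

Things in the scene. Friction and masses are not known exactly. Their poses are not given: they have to be found in the camera images.
- long_runner: steel drawer runner (straight C-channel), 150 mm long (its x) x 20 mm wide (its y) x 14 mm high, about 180 g; origin at the centre of its underside. It lies on the bench beside a shorter steel runner and a wooden strip, any of the three places; grip it across its width
- tray (a point): floor centre of the drawer's empty front tray; moves with the drawer. z up, x into the cabinet (closing), y across. Tray 105 mm (x) by 172 mm (y): the runner lies along y. Wall heights: 34 mm back and -y side (a pocket of plugs beyond), 42 mm +y side, front board 30 mm (middle 85 mm, scooped) to 51 mm. The cabinet clears the side walls by only 8 mm: nothing may stick out above them
- drawer (a joint): how far the upper drawer is open, m; 0 = home, 0.18 = its stop. A spring roller catch resists with about 7 N from 16 to 7 mm before home, then pulls the drawer to 0 and holds it; stopped short, it springs back
- drawer_front (a point): centre of the outer face of the upper drawer's front; moves with the drawer, axes as the tray (push along +x); 24 mm above the tray floor. Flat upright oak board, 254 mm wide, no handle: it reaches 32 mm below this point, 6 mm above it in the middle 85 mm (finger scoop), 27 mm above it elsewhere
- cabinet: oak two-drawer hardware cabinet, 260 x 260 mm and 150 mm tall, fixed to the bench; origin at the centre of its underside, its front (shut drawers) 130 mm to its -x. The lower drawer is shut and does not move
- short_runner: shorter steel runner, 90 x 20 x 14 mm, same section as the long one; leave it. Bystander; origin at the middle of its underside
- wood_strip: pale wooden strip, 150 x 20 x 14 mm, same size as the long runner; leave it. Bystander; origin at the middle of its underside
- glue: white glue bottle, 56 mm across, 150 mm tall. Bystander; origin at the middle of its underside
- screwdriver: screwdriver, 200 mm long, lying along its x. Bystander; origin at the tool's underside
- mallet: hammer, lying along its x, handle to its -x, about 280 mm long. Bystander; origin at the tool's underside
- offcut: pale wood block 70 x 45 x 45 mm. Bystander; origin at the middle of its underside
- screw_cup: steel cup, 60 mm across, 40 mm tall, standing on top of the cabinet. Bystander; origin at the middle of its underside
There are look-alikes about, which are no part of the job. What is shaped like the long_runner but orange, pink or yellow is not meant.

How it is judged (in metres and radians):
On the way:
1. the long runner lies flat in the front tray, let go, while the drawer is still open (x of long_runner in the frame of tray between -0.045 and 0.045 m and y of long_runner in the frame of tray between -0.02 and 0.02 m and z of long_runner in the frame of tray between -0.004 and 0.004 m and angle between long_runner's own z axis and vertical below 0.08 rad and contact force between the fingers and long_runner below 0.1 N and linear speed of long_runner below 0.03 m/s and value of joint drawer above 0.03 m), for 0.2 s.
At the end, for the whole second after the job is handed in: the drawer is home (open by less than 3 mm) and the long runner lies at rest, flat (tilt under 0.08 rad, underside within 4 mm of the tray floor), in the front tray: its centre within 45 mm of the tray's centre along the drawer and 20 mm across it (x of long_runner in the frame of tray between -0.045 and 0.045 m and y of long_runner in the frame of tray between -0.02 and 0.02 m and z of long_runner in the frame of tray between -0.004 and 0.004 m and angle between long_runner's own z axis and vertical below 0.08 rad and contact force between the fingers and long_runner below 0.1 N and linear speed of long_runner below 0.03 m/s and value of joint drawer below 0.003 m); the robot touches nothing.
It fails at once if the long runner was dropped (faster than 0.6 m/s with no finger on it) (contact force between the fingers and long_runner below 0.01 N and linear speed of long_runner above 0.6 m/s).
It fails at once if another thing on the bench or cabinet was moved by more than 30 mm (distance of any of short_runner, wood_strip, glue, screwdriver, mallet, offcut, screw_cup from where it was at the start of the episode above 0.03 m).
It also fails if it takes over 58 s, if anything falls off the work surface, if the arm or the gripper's body presses on something with over 40 N, if the wrist force passes 120 N, or if a joint passes its speed limit or range.

## Working session

There is one attempt and no reset: what is moved stays moved. The work goes in short steps, Python scripts to look and compute and a tool call to move; the robot and the scene stay as the last step left them, time stands still between calls to the robot, and variables do not carry over. Pictures are saved under pics/ and viewed, at most 10 in all, crops included, and the job is handed in when it is done.

Besides the shell and the picture viewer there is one more tool, called after "Emit:" as a command line: name --argument value ..., lists and objects as JSON in quotes. drive_tool: Moves the arm, as the interface text tells. Shift numbers are shares of 40 mm and turn numbers shares of 0.1 rad, none past 1 either way. Its arguments: {"type":"object","properties":{"plan":{"type":"string"},"squeeze":{"type":"number"}},"required":["plan"]}

```bash
mkdir -p pics; python3 - <<'E'
from rig import bot
import cv2,numpy as np
s=bot.sense();print(s['time'],s['tcp_pos'],s['tool_rot'])
for n in("scene","top"):
    c=bot.read_camera(n);cv2.imwrite(f"pics/{n}0.png",c["pixels"][:,:,::-1]);np.savez(f"pics/{n}0.npz",**c);print(n,c["K"],c["R"],c["t"])
E
```

```text
0.0 [0.18957795 0.48920499 0.30333651] [[-9.32389443e-01  3.61454723e-01 -6.39973621e-04]
 [ 3.61455239e-01  9.32388787e-01 -1.12262854e-03]
 [ 1.90924839e-04 -1.27804882e-03 -9.99999165e-01]]
scene [[466.06394175   0.         260.53437785]
 [  0.         466.06394175 188.0765227 ]
 [  0.           0.           1.        ]] [[ 0.08095167  0.99667466 -0.00929787]
 [ 0.65941039 -0.06054899 -0.74934088]
 [-0.74741204  0.05452928 -0.66211917]] [-0.0319401  -0.25140855  2.11980024]
top [[350.08203677   0.         252.89437037]
 [  0.         350.08203677 189.51949532]
 [  0.           0.           1.        ]] [[-0.00526048 -0.99958194 -0.02843025]
 [-0.9949951   0.0080691  -0.09959737]
 [ 0.09978514  0.02776403 -0.99462158]] [0.03161837 0.5131279  1.22814701]
```

View pics/scene0.png

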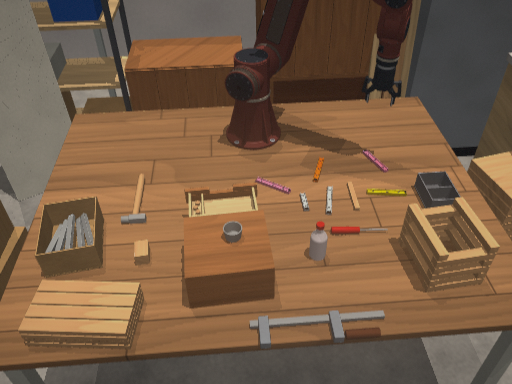

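View pics/top0.png

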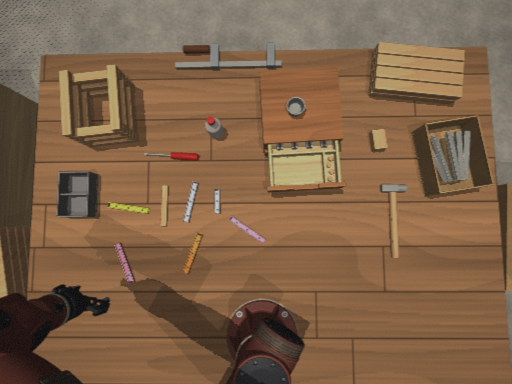

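The top view shows the long steel runner at about (191,201), the short one at (217,201) and the wood strip at (164,205). The open drawer's tray is at about (297,168), with the plug pocket on its right (-y).

```bash
cat > h.py <<'E'
import numpy as np,cv2
def ray(c,px,z):
    p=np.asarray(px,float).reshape(-1,2)
    d=np.c_[p,np.ones(len(p))]@np.linalg.inv(c["K"]).T@c["R"]
    o=-c["R"].T@c["t"]
    return o+d*((z-o[2])/d[:,2])[:,None]
def proj(c,X):
    q=(np.atleast_2d(X)@c["R"].T+c["t"])@c["K"].T
    return q[:,:2]/q[:,2:]
def big(m):
    cs,_=cv2.findContours(m.astype(np.uint8),cv2.RETR_EXTERNAL,cv2.CHAIN_APPROX_NONE)
    return max(cs,key=cv2.contourArea)
E
python3 - <<'E'
import numpy as np,cv2
from h import *
for n,(x0,x1,y0,y1) in {"top":(180,204,178,226),"scene":(318,340,180,218)}.items():
    c=np.load(f"pics/{n}0.npz");im=c["pixels"];hsv=cv2.cvtColor(im,cv2.COLOR_RGB2HSV)
    m=np.zeros(im.shape[:2],bool);m[y0:y1,x0:x1]=(hsv[...,1]<70)[y0:y1,x0:x1]
    k=big(m);W=ray(c,k[:,0,:],0.014 if n=="top" else .012)
    r=cv2.minAreaRect((W[:,:2]*1000).astype(np.float32));print(n,r,m.sum())
    print(cv2.boxPoints(r))
im=np.load("pics/top0.npz")["pixels"][:,:,::-1]
a=cv2.resize(im[130:200,255:355],None,fx=7,fy=7,interpolation=cv2.INTER_CUBIC)
cv2.imwrite("pics/crop1.png",a)
E
```

```text
top ((473.6476745605469, 256.1148376464844), (23.041545867919922, 148.25799560546875), 77.33374786376953) 260
[[398.7965  261.12885]
 [543.4465  228.62006]
 [548.49884 251.10083]
 [403.84888 283.60962]]
scene ((483.32550048828125, 252.68597412109375), (19.6092586517334, 158.25094604492188), 77.18047332763672) 146
[[403.9969  260.68216]
 [558.3032  225.5693 ]
 [562.6541  244.68979]
 [408.34778 279.80264]]
```

View pics/crop1.png

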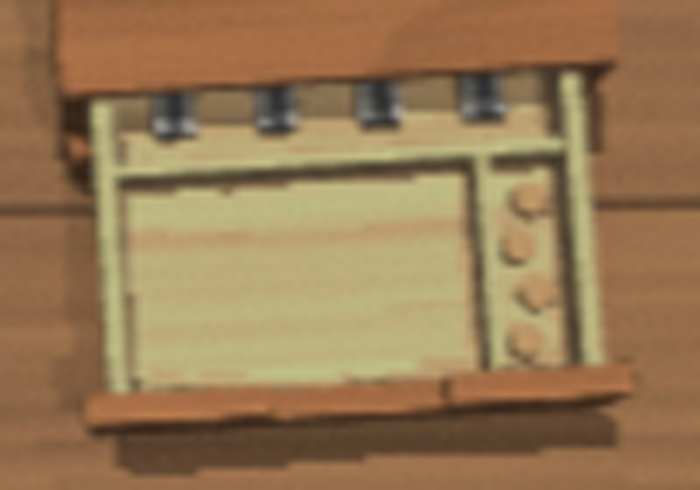

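The crop shows the tray's inner floor from about (135,180) to (475,385) in crop pixels. The front board's outer top edge runs from (90,428) to (632,395).

```bash
python3 - <<'E'
import numpy as np,cv2
from h import *
c=np.load("pics/top0.npz")
f=lambda p:np.array(p)/7+[255,130]-[.5-.5/7]*2
P=f([[90,428],[632,395]])
for z in(.12,.13,.135,.14):
    W=ray(c,P,z);print(z,W[:,:2].round(4).tolist(),np.linalg.norm(W[0]-W[1]),np.degrees(np.arctan2(*(W[0]-W[1])[[1,0]]))-90)
im=np.load("pics/scene0.npz")["pixels"][:,:,::-1]
cv2.imwrite("pics/crop2.png",cv2.resize(im[175:305,175:285],None,fx=5,fy=4.6,interpolation=cv2.INTER_CUBIC))
E
```

```text
0.12 [[0.4995, -0.0225], [0.5131, -0.2773]] 0.25515570324474024 3.043754324552964
0.13 [[0.4986, -0.0224], [0.512, -0.275]] 0.25294377962185705 3.043754324552978
0.135 [[0.4981, -0.0223], [0.5115, -0.2738]] 0.2518378178104153 3.043754324552964
0.14 [[0.4976, -0.0222], [0.5109, -0.2726]] 0.25073185599897363 3.043754324552964
```

View pics/crop2.png

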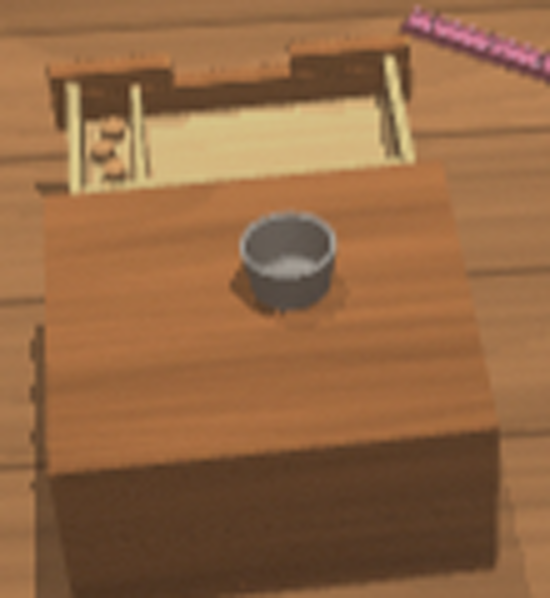

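```bash
python3 - <<'E'
import numpy as np,cv2
from h import *
c=np.load("pics/top0.npz");s=np.load("pics/scene0.npz")
f=lambda p:np.array(p)/7+[255,130]-[.43,.43]
g=lambda p:np.array(p)/[5,4.6]+[175,175]-[.4,.4]
def tri(a,b):
    r=[]
    for cc,p in((c,a),(s,b)):
        M=cc["K"]@np.c_[cc["R"],cc["t"]];r.append(M)
    X=cv2.triangulatePoints(r[0],r[1],np.array(a).reshape(2,1),np.array(b).reshape(2,1));return (X[:3]/X[3]).ravel()
L=tri(f([90,428.]),g([408,42.]));R=tri(f([632,395.]),g([50,66.]));print(L,R,np.linalg.norm(L-R))
# cabinet top corners
a=f([60,95.]);b=f([615,62.]);W=ray(c,[a,b],.15);print(W,np.linalg.norm(W[0]-W[1]),np.degrees(np.arctan2(*(W[0]-W[1])[[1,0]]))-90)
W=ray(s,[g([43,195.]),g([443,165.]),g([497,428.]),g([52,475.])],.15);print(W.round(4))
W2=ray(c,[[260,69],[338,67.5]],.15);print(W2)
for z in(.07,.08,.09):
  F=ray(c,f([[133,180],[470,170],[482,372],[137,385]]),z);print(z,F.round(4).tolist(),F.mean(0))
E
```

```text
[ 0.49894411 -0.02266959  0.12607669] [ 0.51168117 -0.27502734  0.13282839] 0.2527691698061193
[[ 0.65291206 -0.00956549  0.15      ]
 [ 0.66543652 -0.26728265  0.15      ]] 0.25802131114800525 2.7822552329786703
[[ 6.685e-01 -2.716e-01  1.500e-01]
 [ 6.618e-01 -1.160e-02  1.500e-01]
 [ 9.005e-01 -6.000e-04  1.500e-01]
 [ 9.147e-01 -2.560e-01  1.500e-01]]
[[ 0.905237   -0.00114097  0.15      ]
 [ 0.90566986 -0.26002956  0.15      ]]
0.07 [[0.6282, -0.0457, 0.07], [0.6314, -0.2127, 0.07], [0.5305, -0.2161, 0.07], [0.5255, -0.0466, 0.07]] [ 0.57892204 -0.1302969   0.07      ]
0.08 [[0.6262, -0.0454, 0.08], [0.6294, -0.211, 0.08], [0.5293, -0.2144, 0.08], [0.5244, -0.0462, 0.08]] [ 0.57733717 -0.12926941  0.08      ]
0.09 [[0.6242, -0.0451, 0.09], [0.6274, -0.2093, 0.09], [0.5281, -0.2126, 0.09], [0.5232, -0.0459, 0.09]] [ 0.5757523  -0.12824192  0.09      ]
```

Emit:
drive_tool --plan "-0.2 0 0 0 -0.75; -0.2 0 0 0 -0.75; -0.2 -0.69 -0.35 0.21 0; -0.2 -0.69 -0.35 0.21 0; -0.2 -0.69 -0.35 0.21 0; -0.2 -0.69 -0.35 0.21 0; -0.2 -0.69 -0.35 0.21 0; -0.2 -0.69 -0.35 0.21 0; -0.2 -0.69 -0.35 0.21 0; -0.2 -0.69 -0.35 0.21 0; -0.2 -0.69 -0.35 0.21 0; -0.2 -0.69 -0.35 0.21 0; -0.2 -0.69 -0.35 0.21 0; -0.2 -0.69 -0.35 0.21 0; -0.2 0 0 0 0; -0.2 0 0 0 0" --squeeze 40

```text
time: 1.7
tcp_pos: [0.4762, 0.2529, 0.2026]
tool_rot: [[-0.976, 0.219, -0.001], [0.219, 0.976, -0.0], [0.001, -0.001, -1.0]]
force: [-0.8, -0.8, 0.6]
finger_gap: 0.602
finger_force: 0.0
```

```bash
python3 - <<'E'
from rig import bot
import cv2,numpy as np
from h import *
s=bot.sense();print(s['time'],s['tcp_pos'],s['tool_rot'].round(3) if hasattr(s['tool_rot'],'round') else s['tool_rot'],s['finger_gap'])
c=bot.read_camera("wrist");np.savez("pics/w1.npz",**c);cv2.imwrite("pics/w1.png",c["pixels"][:,:,::-1])
print(proj(c,[[.474,.256,.014]]))
E
```

```text
1.7 [0.4761799  0.2528603  0.20259542] [[-0.976  0.219 -0.001]
 [ 0.219  0.976 -0.   ]
 [ 0.001 -0.001 -1.   ]] 0.6016313091270025
[[261.08196686 180.1978695 ]]
```

View pics/w1.png

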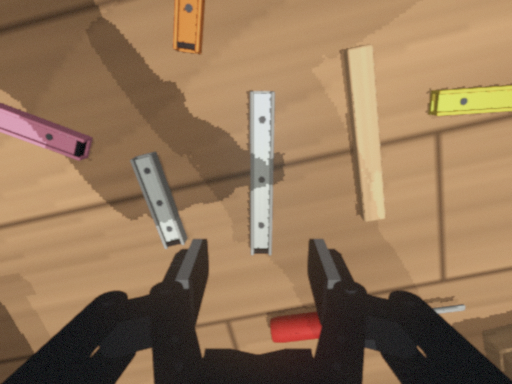

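The wrist view shows the long runner upright from (262,91) to (261,253), already lined up with the fingers. The short runner is left at (158,200) and the strip is right at (366,132).

```bash
python3 - <<'E'
from rig import bot
from h import *
c=np.load("pics/w1.npz");im=c["pixels"]
h=cv2.cvtColor(im,cv2.COLOR_RGB2HSV)
m=np.zeros(im.shape[:2],bool);m[80:262,240:285]=((h[...,1]<60)&(h[...,2]>110))[80:262,240:285]
k=big(m);W=ray(c,k[:,0,:],.013);r=cv2.minAreaRect((W[:,:2]*1000).astype(np.float32));print(r)
W=np.r_[np.array(r[0])/1000,0];s=bot.sense()
R=np.array(s["tool_rot"]);d=W-s["tcp_pos"];d[2]=.074-s["tcp_pos"][2];print((R.T@d)/.04)
E
```

```text
((473.9141845703125, 256.4215393066406), (20.284114837646484, 149.0557861328125), 76.80369567871094)
[0.06009452 0.06386322 3.22290768]
```

Emit:
drive_tool --plan "-0.2 0.06 0.06 0.4 0.1; -0.2 0 0 0.6 0; -0.2 0 0 0.6 0; -0.2 0 0 0.6 0; -0.2 0 0 0.5 0; -0.2 0 0 0.3 0; -0.2 0 0 0.16 0; -0.2 0 0 0 0; 1 0 0 0 0; 1 0 0 0 0; 1 0 0 0 0; 1 0 0 0 0; 1 0 0 0 0; 1 0 0 0 0; 1 0 0 0 0" --squeeze 40

```text
time: 3.25
tcp_pos: [0.4751, 0.2564, 0.0777]
tool_rot: [[-0.974, 0.228, 0.002], [0.228, 0.974, 0.001], [-0.001, 0.001, -1.0]]
force: [-0.5, 0.2, 6.2]
finger_gap: 0.219
finger_force: 39.6
```

Emit:
drive_tool --plan "1 0 0 -0.2 0; 1 0 0 -0.5 0; 1 0 0 -0.6 0; 1 0 0 -0.6 0; 1 0 0 -0.6 0; 1 0 0 -0.6 0; 1 0 0 -0.6 0; 1 0 0 -0.5 0; 1 0 0 -0.2 0; 1 0 0 0 0"

```text
time: 4.25
tcp_pos: [0.4749, 0.2563, 0.2538]
tool_rot: [[-0.974, 0.228, 0.002], [0.228, 0.974, 0.001], [-0.002, 0.001, -1.0]]
force: [0.2, -0.7, -2.2]
finger_gap: 0.218
finger_force: 39.5
```

```bash
python3 - <<'E'
from rig import bot
from h import *
c=bot.read_camera("wrist");cv2.imwrite("pics/w2.png",c["pixels"][:,:,::-1])
s=bot.sense();R=np.array(s["tool_rot"]);p=s["tcp_pos"]
a=np.arctan2(R[1,0],R[0,0]);print(p,np.degrees(a),"turn shares",(a-np.radians(92.9))/.1)
t=np.radians(92.9);X=np.array([np.cos(t),np.sin(t),0]);z=np.array([0,0,-1]);Y=np.cross(z,X)
d=np.array([.575,-.127,.25])-p;print("shares before turn",R.T@d/.04,"after turn",X@d/.04,Y@d/.04)
E
```

```text
[0.47448904 0.25616744 0.25267391] 166.83214204932625 turn shares 12.903593018128909
shares before turn [-4.62886773 -8.75490703  0.06702542] after turn -9.694047091510404 2.0249168647187514
```

View pics/w2.png

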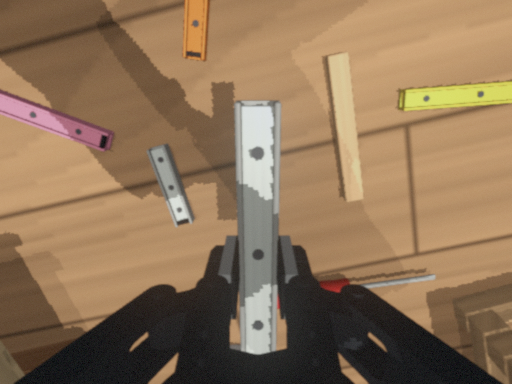

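The runner is held level and square between the pads, from (258,100) to (258,352), and its neighbours have not moved.

Emit:
drive_tool --plan "1 0 0 0 1; 1 0 0 0 1; 1 0 0 0 1; 1 0 0 0 1; 1 0 0 0 1; 1 0 0 0 1; 1 0 0 0 1; 1 0 0 0 1; 1 0 0 0 1; 1 0 0 0 1; 1 0 0 0 1; 1 0 0 0 1; 1 0 0 0 0.9"

```text
time: 5.6
tcp_pos: [0.4738, 0.2559, 0.2512]
tool_rot: [[-0.047, 0.999, -0.002], [0.999, 0.047, -0.001], [-0.001, -0.002, -1.0]]
force: [0.6, 0.1, -1.3]
finger_gap: 0.221
finger_force: 39.5
```

Emit:
drive_tool --plan "1 -0.54 0.11 0 0; 1 -0.54 0.11 0 0; 1 -0.54 0.11 0 0; 1 -0.54 0.11 0 0; 1 -0.54 0.11 0 0; 1 -0.54 0.11 0 0; 1 -0.54 0.11 0 0; 1 -0.54 0.11 0 0; 1 -0.54 0.11 0 0; 1 -0.54 0.11 0 0; 1 -0.54 0.11 0 0; 1 -0.54 0.11 0 0; 1 -0.54 0.11 0 0; 1 -0.54 0.11 0 0; 1 -0.54 0.11 0 0; 1 -0.54 0.11 0 0; 1 -0.54 0.11 0 0; 1 -0.54 0.11 0 0; 1 0 0 0 0; 1 0 0 0 0"

```text
time: 7.6
tcp_pos: [0.5728, -0.128, 0.2513]
tool_rot: [[-0.05, 0.999, -0.002], [0.999, 0.05, 0.001], [0.001, -0.002, -1.0]]
force: [0.0, 0.6, -1.8]
finger_gap: 0.224
finger_force: 39.5
```

```bash
python3 - <<'E'
from rig import bot
from h import *
c=bot.read_camera("wrist");np.savez("pics/w3.npz",**c);cv2.imwrite("pics/w3.png",c["pixels"][:,:,::-1])
s=bot.sense();R=np.array(s["tool_rot"]);print(s["time"],s["tcp_pos"],np.degrees(np.arctan2(R[1,0],R[0,0])))
X=np.array([.9987,.0506,0]);Y=np.array([-.0506,.9987,0]);T=np.array([.575,-.127,.079])
q=[T+a*X+b*Y for a,b in((-.0525,-.086),(-.0525,.086),(.0525,.086),(.0525,-.086),(0,0))];print(proj(c,q).round())
E
```

```text
7.65 [ 0.57275317 -0.12753449  0.25156638] 92.91447893590814
[[204. 277.]
 [190.  78.]
 [332.  78.]
 [318. 277.]
 [261. 188.]]
```

View pics/w3.png

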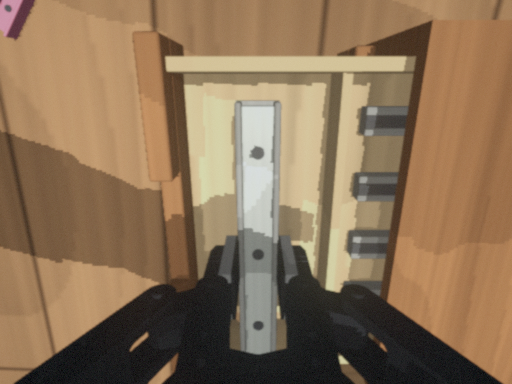

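The tray floor's far corners appear near (188,80) and (328,80), against predictions of (190,78) and (332,78). The runner sits over the middle, parallel to the tray, so I descend.

Emit:
drive_tool --plan "1 0 0 0.2 0; 1 0 0 0.4 0; 1 0 0 0.4 0; 1 0 0 0.4 0; 1 0 0 0.4 0; 1 0 0 0.2 0; 1 0 0 0.1 0; 1 0 0 0 0; 1 0 0 0 0"

```text
time: 8.55
tcp_pos: [0.5738, -0.128, 0.1693]
tool_rot: [[-0.051, 0.999, 0.001], [0.999, 0.051, -0.0], [-0.0, 0.001, -1.0]]
force: [0.7, -0.0, -1.7]
finger_gap: 0.217
finger_force: 39.5
```

Emit:
drive_tool --plan "1 0 0 0.05 0; 1 0 0 0.05 0; 1 0 0 0 0; 1 0 0 0 0"

```text
time: 8.95
tcp_pos: [0.5743, -0.1282, 0.1657]
tool_rot: [[-0.051, 0.999, 0.002], [0.999, 0.051, -0.0], [-0.0, 0.002, -1.0]]
force: [0.5, 1.5, 6.1]
finger_gap: 0.22
finger_force: 40.4
```

Emit:
drive_tool --plan "1 0 0 0.04 0; 1 0 0 0 0; 1 0 0 0 0"

```text
time: 9.25
tcp_pos: [0.5753, -0.1281, 0.1656]
tool_rot: [[-0.051, 0.999, 0.005], [0.999, 0.051, -0.001], [-0.001, 0.005, -1.0]]
force: [0.4, 3.6, 17.1]
finger_gap: 0.218
finger_force: 41.7
```

```bash
python3 - <<'E'
from rig import bot
from h import *
a=bot.read_camera("wrist")["pixels"];b=bot.read_camera("top")["pixels"][110:200,250:355];d=bot.read_camera("scene")["pixels"][140:240,170:275]
o=np.hstack([cv2.resize(b,(400,343),interpolation=2),cv2.resize(d,(360,343),interpolation=2)])
cv2.imwrite("pics/p4.png",o[:,:,::-1]);cv2.imwrite("pics/w4.png",a[:,:,::-1])
E
```

```text
(no output)
```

View pics/w4.png

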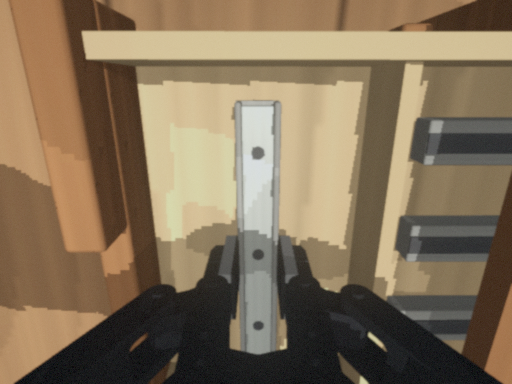

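The runner is inside the tray on the floor: its far end is at row 100, the floor edge at row 82, and both sides are clear. I release partway, because the tray is only 105 mm wide.

Emit:
drive_tool --plan "1 0 0 -0.06 0; 1 0 0 0 0; 0.4 0 0 0 0; 0.2 0 0 0 0; 0.1 0 0 0 0; 0.1 0 0 0 0; 0.1 0 0 0 0; 0.1 0 0 0 0" --squeeze 20

```text
time: 10.2
tcp_pos: [0.5734, -0.1281, 0.1655]
tool_rot: [[-0.051, 0.999, -0.0], [0.999, 0.051, 0.0], [0.0, -0.0, -1.0]]
force: [0.7, 0.2, -0.3]
finger_gap: 0.45
finger_force: 0.0
```

Emit:
drive_tool --plan "0.1 0 0 -0.2 0; 0.1 0 0 -0.5 0; 0.1 0 0 -0.6 0; 0.1 0 0 -0.6 0; 0.1 0 0 -0.6 0; 0.1 0 0 -0.2 0; 0.1 0 0 0 0; 0.1 0 0 0 0"

```text
time: 11.0
tcp_pos: [0.5731, -0.1279, 0.2727]
tool_rot: [[-0.051, 0.999, -0.001], [0.999, 0.051, 0.0], [0.0, -0.001, -1.0]]
force: [-1.7, 0.4, -0.8]
finger_gap: 0.455
finger_force: 0.0
```

```bash
python3 - <<'E'
from rig import bot
from h import *
c=bot.read_camera("wrist");np.savez("pics/w5.npz",**c);cv2.imwrite("pics/w5.png",c["pixels"][:,:,::-1])
E
```

```text
(no output)
```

View pics/w5.png

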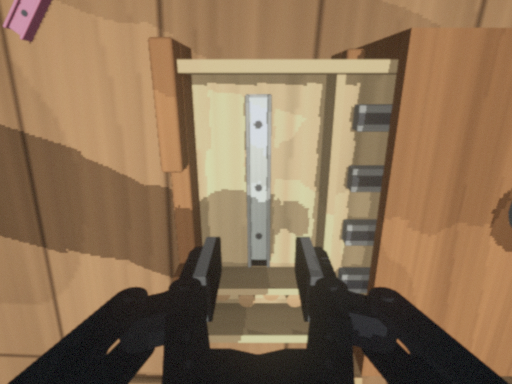

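The runner lies flat in the tray, from (258,95) to (258,265), and the fingers are clear. Next I turn the tool and move to the drawer front.

Emit:
drive_tool --plan "1 0 0 0 -1; 1 0 0 0 -1; 1 0 0 0 -1; 1 0 0 0 -1; 1 0 0 0 -1; 1 0 0 0 -1; 1 0 0 0 -1; 1 0 0 0 -1; 1 0 0 0 -1; 1 0 0 0 -1; 1 0 0 0 -1; 1 0 0 0 -1; 1 0 0 0 -1; 1 0 0 0 -1; 1 0 0 0 -1; 1 0 0 0 -0.7; 1 0 0 0 0"

```text
time: 12.75
tcp_pos: [0.573, -0.1279, 0.2722]
tool_rot: [[-0.999, -0.051, -0.002], [-0.051, 0.999, 0.001], [0.002, 0.001, -1.0]]
force: [0.4, 0.1, -0.1]
finger_gap: -0.001
finger_force: 0.0
```

```bash
python3 - <<'E'
from rig import bot
from h import *
s=bot.sense();R=np.array(s["tool_rot"]);p=s["tcp_pos"];print(p,np.degrees(np.arctan2(R[1,0],R[0,0])),s["qpos"][5])
u=np.array([.9987,.0506,0]);f=np.array([.5044,-.1475,.171])
print(R.T@(f-.05*u-p)/.04)
E
```

```text
[ 0.57296443 -0.12788864  0.27220772] -177.0688736045332 -22.647000625131433
[ 2.98206882 -0.40336827  2.53557831]
```

Emit:
drive_tool --plan "1 0.5 -0.08 0 0; 1 0.5 -0.08 0 0; 1 0.5 -0.08 0 0; 1 0.5 -0.08 0 0; 1 0.5 -0.08 0 0; 1 0.5 0 0 0; 1 0 0 0.5 0; 1 0 0 0.5 0; 1 0 0 0.5 0; 1 0 0 0.5 0; 1 0 0 0.4 0; 1 0 0 0.1 0; 1 0 0 0 0"

```text
time: 14.05
tcp_pos: [0.4539, -0.1498, 0.1729]
tool_rot: [[-0.999, -0.049, -0.002], [-0.049, 0.999, 0.001], [0.002, 0.001, -1.0]]
force: [-0.4, 0.3, 0.8]
finger_gap: -0.002
finger_force: 0.0
```

Emit:
drive_tool --plan "1 -0.25 0 0 0; 1 -0.25 0 0 0; 1 -0.25 0 0 0; 1 -0.2 0 0 0; 1 -0.15 0 0 0; 1 -0.15 0 0 0; 1 -0.15 0 0 0; 1 -0.15 0 0 0; 1 0 0 0 0"

```text
time: 14.95
tcp_pos: [0.5172, -0.147, 0.1735]
tool_rot: [[-0.999, -0.05, 0.001], [-0.05, 0.999, -0.0], [-0.001, -0.0, -1.0]]
force: [-0.7, -0.5, 0.1]
finger_gap: -0.003
finger_force: 0.0
```

```bash
cat > pale.py <<'E'
from rig import bot
from h import *
def col(im): # rows of pale drawer wood along the +y side-wall / -y wall columns, top view
    h=cv2.cvtColor(im,cv2.COLOR_RGB2HSV)[125:200,262:350]
    m=(h[...,0]>18)&(h[...,0]<40)&(h[...,2]>130)
    r=np.where(m.sum(1)>2)[0]+125
    return m.sum(),r.min(),r.max()
print(col(np.load("pics/top0.npz")["pixels"]),col(bot.read_camera("top")["pixels"]))
E
python3 pale.py
```

```text
(np.int64(2098), np.int64(141), np.int64(185)) (np.int64(365), np.int64(144), np.int64(177))
```

The drawer is moving with the tool: its front edge went from row 185 to row 177. I keep pushing.

Emit:
drive_tool --plan "1 -0.2 0 0 0; 1 -0.2 0 0 0; 1 -0.2 0 0 0; 1 -0.2 0 0 0; 1 -0.2 0 0 0; 1 -0.2 0 0 0; 1 -0.2 0 0 0; 1 -0.2 0 0 0; 1 -0.2 0 0 0; 1 -0.2 0 0 0; 1 -0.2 0 0 0; 1 -0.2 0 0 0"

```text
time: 16.2
tcp_pos: [0.6128, -0.1421, 0.1735]
tool_rot: [[-0.999, -0.05, -0.0], [-0.05, 0.999, 0.0], [0.0, 0.0, -1.0]]
force: [-1.3, 0.7, -0.1]
finger_gap: 0.001
finger_force: 0.6
```

Emit:
drive_tool --plan "1 -0.1 0 0 0; 1 -0.1 0 0 0; 1 -0.1 0 0 0; 1 -0.1 0 0 0"

```text
time: 16.6
tcp_pos: [0.6277, -0.1415, 0.1735]
tool_rot: [[-0.999, -0.05, -0.001], [-0.05, 0.999, -0.0], [0.001, -0.0, -1.0]]
force: [-1.8, 0.7, 0.8]
finger_gap: -0.001
finger_force: 0.8
```

Emit:
drive_tool --plan "1 -0.1 0 0 0; 1 -0.1 0 0 0; 1 -0.1 0 0 0"

```text
time: 16.9
tcp_pos: [0.635, -0.141, 0.1733]
tool_rot: [[-0.999, -0.049, -0.012], [-0.049, 0.999, -0.001], [0.012, -0.001, -1.0]]
force: [-39.8, -4.1, 28.6]
finger_gap: -0.001
finger_force: 20.4
```

Emit:
drive_tool --plan "1 -0.1 0 0 0; 1 -0.1 0 0 0"

```text
time: 17.1
tcp_pos: [0.6362, -0.1408, 0.1732]
tool_rot: [[-0.999, -0.048, -0.027], [-0.047, 0.999, -0.002], [0.027, -0.001, -1.0]]
force: [-74.1, -6.5, 50.7]
finger_gap: 0.003
finger_force: 37.6
```

Emit:
drive_tool --plan "1 -0.1 0 0 0; 1 0 0 0 0"

```text
time: 17.3
tcp_pos: [0.6366, -0.1406, 0.1723]
tool_rot: [[-0.998, -0.047, -0.035], [-0.047, 0.999, -0.001], [0.035, 0.0, -0.999]]
force: [-76.8, -6.2, 49.8]
finger_gap: 0.0
finger_force: 39.2
```

Emit:
drive_tool --plan "1 0.4 0 0 0; 1 0.4 0 0 0; 1 0.5 0 0 0; 1 0.5 0 0 0; 1 0.5 0 0 0; 1 0 0 0 0; 1 0 0 0 0"

```text
time: 18.0
tcp_pos: [0.561, -0.145, 0.174]
tool_rot: [[-0.999, -0.05, 0.001], [-0.05, 0.999, -0.0], [-0.001, -0.0, -1.0]]
force: [-0.2, -0.3, 0.2]
finger_gap: 0.001
finger_force: 0.0
```

```bash
python3 pale.py; python3 - <<'E'
from rig import bot
from h import *
b=bot.read_camera("top")["pixels"][110:200,250:355];d=bot.read_camera("scene")["pixels"][140:240,170:275]
a=bot.read_camera("wrist")["pixels"]
o=np.hstack([cv2.resize(b,(400,343),interpolation=2),cv2.resize(d,(360,343),interpolation=2)])
o=np.vstack([o,np.pad(cv2.resize(a,(340,255)),((0,0),(0,420),(0,0)))])
cv2.imwrite("pics/p6.png",o[:,:,::-1])
E
```

```text
Traceback (most recent call last):
  File "pale.py", line 8, in <module>
    print(col(np.load("pics/top0.npz")["pixels"]),col(bot.read_camera("top")["pixels"]))
                                                  ~~~^^^^^^^^^^^^^^^^^^^^^^^^^^^^^^^^^^
  File "pale.py", line 7, in col
    return m.sum(),r.min(),r.max()
                   ~~~~~^^
ValueError: zero-size array to reduction operation minimum which has no identity
```

View pics/p6.png

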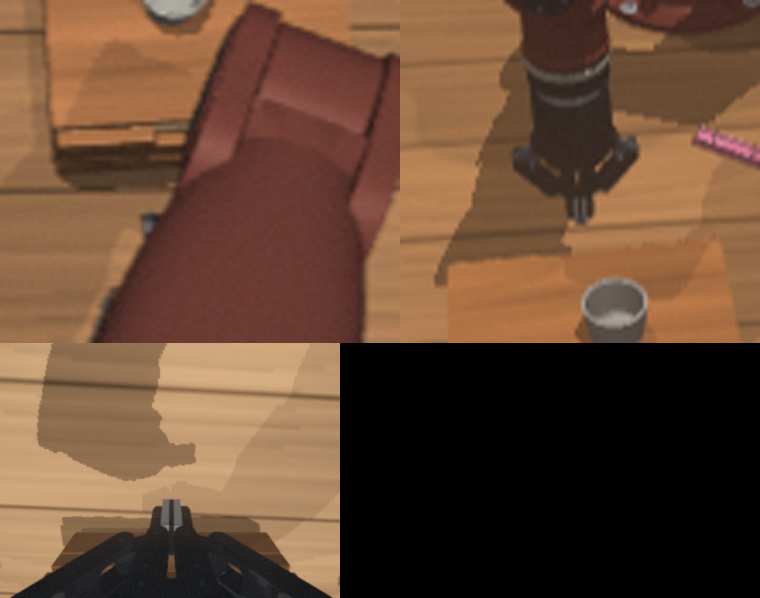

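The drawer front now sits against the cabinet. To confirm it is home and not sprung back, I feel for it gently, since the catch would show about 7 N if it were open.

Emit:
drive_tool --plan "1 -0.4 0 0 0; 1 -0.4 0 0 0; 1 -0.4 0 0 0; 1 -0.3 0 0 0; 1 -0.15 0 0 0; 1 0 0 0 0"

```text
time: 18.8
tcp_pos: [0.6269, -0.1413, 0.1731]
tool_rot: [[-0.999, -0.051, 0.0], [-0.051, 0.999, -0.0], [-0.0, -0.0, -1.0]]
force: [0.0, 0.7, -0.7]
finger_gap: -0.001
finger_force: 0.0
```

Emit:
drive_tool --plan "1 -0.1 0 0 0; 1 0 0 0 0"

```text
time: 19.0
tcp_pos: [0.6302, -0.1413, 0.1735]
tool_rot: [[-0.999, -0.05, 0.0], [-0.05, 0.999, -0.0], [-0.0, -0.0, -1.0]]
force: [-0.2, -0.5, -0.2]
finger_gap: 0.002
finger_force: 0.0
```

Emit:
drive_tool --plan "1 -0.1 0 0 0; 1 0 0 0 0"

```text
time: 19.2
tcp_pos: [0.6339, -0.141, 0.1735]
tool_rot: [[-0.999, -0.05, -0.001], [-0.05, 0.999, 0.0], [0.001, 0.0, -1.0]]
force: [-1.6, -0.1, 1.6]
finger_gap: 0.004
finger_force: 1.0
```

Emit:
drive_tool --plan "1 0.3 0 0 0; 1 0.5 0 0 0; 1 0.5 0 0 0; 1 0.4 0 0 0; 1 0 0 -0.5 0; 1 0 0 -0.5 0; 1 0 0 0 0; 1 0 0 0 0"

```text
time: 20.0
tcp_pos: [0.5665, -0.1445, 0.2138]
tool_rot: [[-0.999, -0.05, 0.001], [-0.05, 0.999, -0.0], [-0.001, -0.0, -1.0]]
force: [0.2, 0.3, -0.2]
finger_gap: 0.001
finger_force: 0.0
```

```bash
python3 -c "
from rig import bot
print(bot.job_done())"
```

```text
the job is handed in; nothing more can be done
None
```

I laid the long runner flat in the front tray, pushed the drawer home past its catch (a light touch afterwards found the front still at its stop), and handed the job in at about 20 s; no verdict came back, and I took no final picture of the bystanders.

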